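# Hold the edge sander's belt tension lever wound to its stop

### The arm

A 6-joint arm with a two-finger parallel gripper is mounted at the origin on the work surface. World frame = base frame: x ahead of the robot, y to its left, z up, the work surface at z = 0. Lengths are in m, angles in rad, forces in N, time in s.
With the tool pointing down it reaches from about 0.35 to 0.975 m from the base axis. Payload 4.9 kg.
Tool frame: the origin (TCP) lies where the fingers leave the gripper's body, on its centre line; the fingertips stand 73 mm ahead of it and the grasp point (between the pads) lies 54 mm ahead of it; z points along the fingers, y is the direction in which the jaws open and shut (so a half turn about z gives the same grasp; the last joint's range is limited). The gripper opens to 85 mm and grips with 20 to 120 N. Pads are 22 mm wide; open, the fingers measure 114 mm over their backs; the gripper's body (76 mm by 85 mm) begins 54 mm behind the grasp point. The pads swing forward as they close: fully open they stand 13 mm farther back than shut.
Start: joints at [1.052, 0.053, 1.613, -0, 1.476, -0.119], TCP at [0.243, 0.576, 0.304] pointing down, gripper open.
Joint ranges: [-3.01, 3.01], [-1.01, 2.22], [0.06, 2.58], [-1.02, 4.17], [0.09, 2.62], [-3.14, 3.14]. Speed limits (rad/s): [2.57, 2.57, 3.14, 3.14, 3.14, 3.14].

### API

Orientations are given as a rotation vector (axis times angle).
In Python, from station import monitor, vision, workorder gives the robot as it stands.
- The arm moves only by the tool arm_command, never from a script. Its argument "rows" is text: rows parted by semicolons, each of 6 numbers parted by spaces: the shift along the world's x, y, z in mm, then the turn, a rotation vector about the world's x, y, z in degrees. In form: tx ty tz wx wy wz; .... A call has 1 to 12 rows; each row is the pose to reach, as a shift and turn from the pose measured when the call began; what a row does not reach only later rows make up. A row lasts 1/8 s, in which the tool goes at most 62.5 mm and 10.7 degrees, less where a joint would pass 70% of its speed; a pose out of reach is approached as far as the arm can. A call with a gripper value outside its range is refused whole. "jaw" is the opening, from 0 (shut) to 1 (fully open), set as the call begins (left out, the last holds). The fingers move at their own pace and stop on an object; "squeeze" is the grip in N (left out, the last holds). Time passes only in rows, so rows that repeat a pose let the fingers close. It gives the time, the measured TCP pose, the force and the opening at its end, in the units of the state.
- monitor.get_obs(): the state, without advancing time (a new reading comes with each control period).
- vision.get_image(name): name is "scene" or "top"; returns a dict with "frame" (420x560x3 uint8, red, green, blue), "vfov" (degrees; the focal length in pixels is half the picture's height over the tangent of half this angle, whatever the lens; pixels are square), "cx", "cy" (the principal point, pixels), "distortion" ([k1, k2, p1, p2, k3] as OpenCV has them; the pictures are not rectified), "R" (3x3) and "t" (3): a world point X has camera coordinates R X + t. Camera axes: x right, y down, z forward; pixel columns grow to the right and rows downward; lengths in m; the calibration is good to about 2 mm. A picture is of the moment at which its call begins. There is no depth.
- workorder.finish_job(): hands the job in, once; it reports no verdict.
The state is a dict: "t": time; "q": joint angles; "dq": joint speeds; "effort": joint torques, N m; "tool_pos": TCP position; "tool_rot": TCP orientation; "contact_force": force on the tool from outside, world axes, zero at the start; "wrist_torque": the same for the moment, N m; "opening": finger opening in m.
Only numpy, scipy, OpenCV 4.12 (cv2) and the standard library are available. Lean on these libraries where they do the work, as an engineer would, in place of code of your own. Each camera call takes 0.05 s, during which the arm holds its last target. There are 200 camera calls.

### The job

We are fitting a new belt to the green bench edge sander; the old belt is already off. Lift the yellow top cover off its two locating pins and lay it down gently, flat and handle up, on the black rubber mat, then let go of it. Then wind the tension lever with the red grip clockwise (seen from above) against its spring all the way to its stop and finish while still holding it there, so that I can slip the belt over the drums; leave the other things on the bench where they lie.

Things in the scene. Friction and masses are not known exactly. Their poses are not given: they have to be found in the camera images.
- sander: Green bench edge sander, fixed: housing 340 (its x) x 200 mm (y from -115 to +85), deck 105 mm high, origin on the bench surface, z up. Steel work rest on its +y side (out to y = 136); tension lever on its -y side. Two upright drums, 60 mm dia, at x = +-100, y = 40, tops at 168 mm. Nothing on it but the cover is higher than 186 mm.
- cover_handle (a point): Centre of the handle bar of the loose yellow cover, at the plate's centre, 39 mm above its underside. Black bar 12 mm thick along x (the plate's long side), 80 mm free between its legs, 30 mm free height below it. Plate 330 (x) x 172 (y) x 3 mm, 0.33 to 0.55 kg, balanced about this point. Axes are the cover's, z up.
- cover: The same yellow cover; origin at the centre of its underside, same axes. At the start it lies 174 mm above the bench on the sander's end guards, at sander x = 0, y = -22 mm. Two locating pins, 6 mm dia and 12 mm tall, stand in its 10 mm holes at x = +-153 mm; it lifts straight up off them.
- lever_grip (a point): Centre of the upright red grip (20 mm dia, from 27 mm below to 29 mm above this point) at the outer end of the tension lever, 141 mm above the bench, 165 mm from the pivot axis. x points outward along the lever, z up, turning with it. A black wheel, 45 mm dia, nearly as high, stands on the lever 80 mm inward. The lever's bar is 18 mm wide, its top 27 mm below this point.
- lever_pivot (a point): Point on the tension lever's vertical pivot axis, level with the grip's centre (141 mm above the bench), at sander x = 65, y = 0 mm; under the cover at the start.
- tension_lever (a joint): Angle of the tension lever, rad: 0 at rest (sprung outward, away from the drums), growing as it is wound clockwise seen from above, to 0.60 at its hard stop. The spring always drives it back to 0: about 7 N at the grip starts it, about 13 N holds it at the stop.
- mat: Black rubber mat fixed on the bench, 400 (its x) x 250 (its y) x 4 mm, empty; origin at the centre of its underside (bench surface), z up.
- hammer_grip (a point): Hammer with a wooden handle lying on the bench, about 300 mm long; bystander, the point is on its handle.
- box_mid (a point): Folded sheet-metal box, 79 x 99 x 134 mm, standing on the bench; bystander, the point is its centre.
- can_mid (a point): Blue spray can, 62 mm dia, 160 mm tall, standing on the bench; bystander, the point is its centre.

How it is judged:
On the way, in this order (a step that is already met when the one before it is completed fails the run):
1. the cover is lifted clear of its pins (z of cover_handle in the frame of sander above 0.232 m and contact force between the fingers and cover above 0.5 N), for 0.1 s.
2. the cover lies flat on the mat, handle up, let go (z of cover_handle in the frame of mat below 0.05 m and angle between cover_handle's own z axis and vertical below 0.05 rad and x of cover_handle in the frame of mat between -0.12 and 0.12 m and y of cover_handle in the frame of mat between -0.09 and 0.09 m and contact force between the fingers and cover below 0.1 N and linear speed of cover below 0.02 m/s), for 0.2 s.
3. the tension lever is wound to its stop and held there (value of joint tension_lever above 0.55 rad and contact force between the fingers and tension_lever above 3 N), for 0.5 s.
At the end, for the whole second after the job is handed in: The tension lever is within 0.05 rad of its stop (0.60 rad) and the fingers hold it there with more than 3 N; the cover lies flat (tilt under 0.05 rad) and handle up on the mat, its centre within 120 mm (mat's x) and 90 mm (mat's y) of the mat's centre, at rest and untouched (all of step 2 and all of step 3 and contact force between cover and tension_lever below 0.1 N and contact force between the arm and cover below 0.1 N); the arm keeps its last pose, push and grip.
It fails at once if the cover is let fall (moving faster than 0.6 m/s while not held) (contact force between the fingers and cover below 0.1 N and linear speed of cover above 0.6 m/s).
It fails at once if the hammer, folded box or spray can is moved more than 30 mm (distance of any of hammer_grip, box_mid, can_mid from where it was at the start of the episode above 0.03 m).
It also fails if it takes over 64 s, if anything falls off the work surface, if the arm or the gripper's body presses on something with over 40 N, if the wrist force passes 120 N, or if a joint passes its speed limit or range.

## Working session

There is one attempt and no reset: what is moved stays moved. The work goes in short steps, Python scripts to look and compute and a tool call to move; the robot and the scene stay as the last step left them, time stands still between calls to the robot, and variables do not carry over. Pictures are saved under pics/ and viewed, about 8 in all and at most 12, crops included, and the job is handed in when it is done.

Besides the shell and the picture viewer there is one more tool, called after ">>>" by a JSON object that holds its "op" and its "data". arm_command: Moves the arm, as the interface text tells. Its arguments: {"type":"object","properties":{"rows":{"type":"string"},"jaw":{"type":"number"},"squeeze":{"type":"number"}},"required":["rows"]}

```bash
ls; mkdir -p pics
cat > h.py <<'E'
import numpy as np,cv2
from station import monitor,vision,workorder
def cam(n):
    d=vision.get_image(n);f=d["frame"].shape[0]/2/np.tan(np.radians(d["vfov"])/2)
    d["K"]=np.array([[f,0,d["cx"]],[0,f,d["cy"]],[0,0,1]]);d["D"]=np.array(d["distortion"]);d["R"]=np.array(d["R"]);d["t"]=np.array(d["t"]);return d
def ray(d,uv):
    p=cv2.undistortPoints(np.array(uv,float).reshape(-1,1,2),d["K"],d["D"])[:,0]
    v=np.c_[p,np.ones(len(p))]@d["R"]; return -d["R"].T@d["t"],v
def plane(d,uv,z):
    c,v=ray(d,uv);return c+v*((z-c[2])/v[:,2])[:,None]
def proj(d,X):
    return cv2.projectPoints(np.array(X,float).reshape(-1,1,3),cv2.Rodrigues(d["R"])[0],d["t"],d["K"],d["D"])[0][:,0]
def tri(d1,u1,d2,u2):
    c1,v1=ray(d1,u1);c2,v2=ray(d2,u2);o=[]
    for a,b in zip(v1,v2):
        s=np.linalg.lstsq(np.c_[a,-b],c2-c1,rcond=None)[0];p=c1+s[0]*a;q=c2+s[1]*b
        o.append(np.r_[(p+q)/2,np.linalg.norm(p-q)])
    return np.array(o)
def save(d,n): cv2.imwrite("pics/"+n,cv2.cvtColor(d["frame"],cv2.COLOR_RGB2BGR))
E
python3 - <<'E'
from h import *
import pickle
o=monitor.get_obs();print(o)
for n in("scene","top"):
    d=cam(n);save(d,n+"0.png");pickle.dump(d,open(n+"0.pkl","wb"));print(n,-d["R"].T@d["t"],d["R"][2],d["K"][0,0])
E
```

```text
pics
{'t': 0.0, 'q': array([ 1.05199886e+00,  5.33653220e-02,  1.61428581e+00,  2.75239683e-05,
        1.47599926e+00, -1.19001035e-01]), 'dq': array([ 0.00047262, -0.0014711 ,  0.00138331, -0.00020695,  0.00164316,
        0.00189005]), 'effort': array([-3.79379399e-04, -3.93690491e+01, -3.70174956e+01, -6.42017562e-05,
        7.05795974e-03, -7.86614976e-06]), 'tool_pos': array([0.24302933, 0.5753034 , 0.30266251]), 'tool_rot': array([-6.23695200e-01, -3.07837340e+00,  3.05517182e-03]), 'contact_force': array([-0.14297924,  0.19930139, -0.39879682]), 'wrist_torque': array([-0.03311647,  0.00878483,  0.01060749]), 'opening': 0.08543051181942463}
scene [1.49170954 0.52097578 0.87404748] [-0.70363851 -0.41513673 -0.57667524] 437.6666345210825
top [ 0.50331841 -0.0226148   1.24701172] [ 0.08983998  0.00835649 -0.99592115] 425.56624818381454
```

View pics/scene0.png

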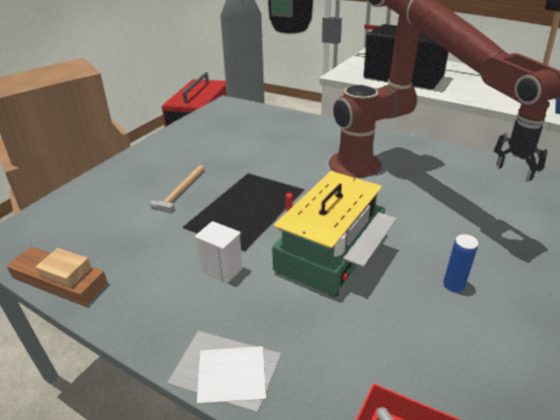

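View pics/top0.png

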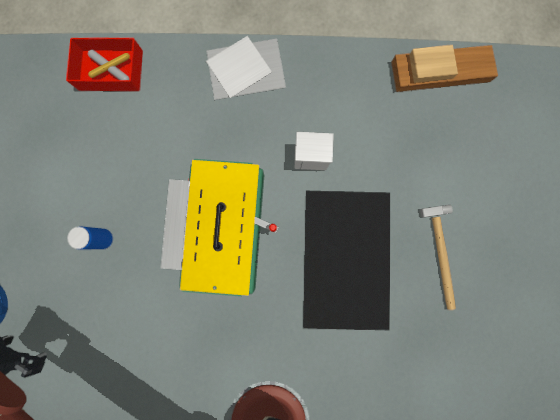

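The scene view shows the yellow cover with a black handle near (331,198), the red grip at (289,200), the black mat, the box at (219,252) and the can at (460,263). In the top view the handle is at (219,227), the grip at (273,228), the mat centre at (347,260), the box at (314,150), the can at (90,238) and the hammer at (445,260).

```bash
cat > m.py <<'E'
from h import *
import pickle
D={n:pickle.load(open(n+"0.pkl","rb")) for n in("scene","top")}
def big(m):
    c,_=cv2.findContours(m.astype(np.uint8),cv2.RETR_EXTERNAL,cv2.CHAIN_APPROX_NONE);return max(c,key=cv2.contourArea)
def quad(c):
    # fit lines to four sides
    h=cv2.convexHull(c); e=.02
    while 1:
        a=cv2.approxPolyDP(h,e*cv2.arcLength(h,True),True)[:,0]
        if len(a)<=4: break
        e+=.005
    P=c[:,0].astype(float);L=[]
    for i in range(4):
        p,q=a[i].astype(float),a[(i+1)%4].astype(float);n=np.array([-(q-p)[1],(q-p)[0]])/np.linalg.norm(q-p)
        s=(P-p)@(q-p)/((q-p)@(q-p));k=(abs((P-p)@n)<3)&(s>.1)&(s<.9)
        vx,vy,x,y=cv2.fitLine(P[k].astype(np.float32),cv2.DIST_HUBER,0,.01,.01)[:,0];L.append(np.cross([x,y,1],[x+vx,y+vy,1]))
    X=[np.cross(L[i-1],L[i]) for i in range(4)];return np.array([x[:2]/x[2] for x in X])
E
python3 - <<'E'
from m import *
Q={};G={}
for n,d in D.items():
    h=cv2.cvtColor(d["frame"],cv2.COLOR_RGB2HSV);H,S,V=[h[...,i].astype(int) for i in range(3)]
    yel=(H>20)&(H<35)&(S>150)&(V>120)
    q=quad(big(cv2.morphologyEx(yel.astype(np.uint8),cv2.MORPH_CLOSE,np.ones((5,5)))));Q[n]=q
    w=plane(d,q,.177);print(n,"cover",q.round(1).tolist(),w.round(3).tolist())
    red=((H<6)|(H>174))&(S>160)&(V>90)
    u,v=(289,200) if n=="scene" else (273,228)
    mm=np.zeros_like(red);mm[v-18:v+18,u-15:u+15]=red[v-18:v+18,u-15:u+15]
    c=big(mm);print("grip",cv2.boundingRect(c),cv2.minAreaRect(c));ys,xs=np.nonzero(mm);G[n]=(xs.mean(),ys.mean());print(G[n])
    blk=V<45
    if n=="top":
        c=max([c for c in cv2.findContours(blk.astype(np.uint8),0,1)[0] if cv2.pointPolygonTest(c,(347,260),False)>0],key=cv2.contourArea)
        qm=quad(big(cv2.drawContours(np.zeros_like(blk,np.uint8),[c],-1,1,-1)));print("mat",qm,plane(d,qm,.004).round(3),plane(d,qm,.004).mean(0))
    # handle
    hb=(V<70);m=np.zeros_like(hb,np.uint8);cv2.fillPoly(m,[cv2.convexHull(q.astype(np.int32))],1)
    c=big((hb&(m>0)));print("handle",cv2.minAreaRect(c),cv2.boundingRect(c),c.shape)
# match corners by world plane proximity
a=Q["scene"];wa=plane(D["scene"],a,.177);b=Q["top"];wb=plane(D["top"],b,.177)
idx=[np.argmin(np.linalg.norm(wb-w,axis=1)) for w in wa]
T=tri(D["scene"],a,D["top"],b[idx]);print(T.round(4));c=T[:,:3].mean(0);print("centre",c)
for i in range(4):
    e=T[(i+1)%4]-T[i];print(np.linalg.norm(e[:3]),np.degrees(np.arctan2(e[1],e[0])))
print("grip",tri(D["scene"],[G["scene"]],D["top"],[G["top"]]))
E
```

```text
scene cover [[380.2, 187.4], [330.9, 246.1], [274.3, 225.0], [332.1, 171.4]] [[0.396, 0.226, 0.177], [0.714, 0.209, 0.177], [0.707, 0.043, 0.177], [0.379, 0.061, 0.177]]
grip (286, 193, 7, 16) ((289.0, 200.5), (15.0, 6.0), 90.0)
(np.float64(288.5542168674699), np.float64(199.5421686746988))
handle ((330.81494140625, 199.76402282714844), (9.711963653564453, 34.105865478515625), 43.15238952636719) (320, 185, 22, 29) (80, 1, 2)
top cover [[192.2, 159.8], [258.2, 164.7], [247.7, 294.7], [179.9, 289.3]] [[0.716, 0.211, 0.177], [0.708, 0.041, 0.177], [0.38, 0.056, 0.177], [0.388, 0.226, 0.177]]
grip (269, 224, 8, 8) ((272.5000305175781, 227.00003051757812), (6.363961219787598, 6.363960266113281), 45.0)
(np.float64(272.4186046511628), np.float64(227.13953488372093))
mat [[306.79279909 191.99472441]
 [388.04814362 193.89718936]
 [387.9458313  328.        ]
 [304.24808382 328.        ]] [[ 0.664 -0.095  0.004]
 [ 0.665 -0.335  0.004]
 [ 0.276 -0.338  0.004]
 [ 0.27  -0.097  0.004]] [ 0.46854137 -0.2161517   0.004     ]
handle ((218.54409790039062, 226.42645263671875), (8.206524848937988, 47.24504089355469), 4.398705959320068) (213, 203, 12, 48) (103, 1, 2)
[[3.880e-01 2.259e-01 1.728e-01 3.200e-03]
 [7.162e-01 2.100e-01 1.789e-01 2.000e-04]
 [7.075e-01 4.180e-02 1.773e-01 2.600e-03]
 [3.789e-01 5.870e-02 1.762e-01 5.400e-03]]
centre [0.54763899 0.13407216 0.17629787]
0.3285685576813627 -2.7668136121655618
0.16845014297413852 -92.94460091382771
0.32904878343676247 177.0587106123845
0.16747657556065246 86.87226266159924
grip [[5.51156950e-01 1.05512771e-05 1.52381940e-01 4.11381129e-04]]
```

Cover centre is about (0.548, 0.134), yaw −2.9°; mat centre about (0.469, −0.216), yaw about 0; grip about (0.551, 0.000). I'll go above the handle.

>>> {"op": "arm_command", "data": {"rows": "30 -40 60 0 0 3; 305 -441 60 0 0 20; 305 -441 60 0 0 20; 305 -441 60 0 0 20; 305 -441 60 0 0 20; 305 -441 60 0 0 20; 305 -441 60 0 0 20; 305 -441 60 0 0 20; 305 -441 60 0 0 20; 305 -441 60 0 0 20; 305 -441 60 0 0 20; 305 -441 60 0 0 20", "jaw": 1, "squeeze": 60}}

```text
t: 1.6
tool_pos: [0.5474, 0.1355, 0.3626]
tool_rot: [-0.077, -3.14, 0.003]
contact_force: [-0.3, 0.1, 0.6]
opening: 0.0856
```

Run:
```python
from m import *
import pickle
o=monitor.get_obs();print(o["t"],o["tool_pos"],o["tool_rot"],o["q"].round(2),o["contact_force"])
d=D["top"];print("handle top",plane(d,[[218.54,226.4]],.219))
print("handle scene",plane(D["scene"],[[330.8,199.]],.209))
print("tri",tri(D["scene"],[[330.8,199.]],d,[[218.54,226.4]]))
R=cv2.Rodrigues(o["tool_rot"])[0];print(R.round(4))
s=cam("scene");X=o["tool_pos"]+R@[0,0,.073];print(proj(s,[X]))
i=cv2.resize(s["frame"][90:290,220:480],None,fx=3,fy=3);cv2.imwrite("pics/s1.png",i[...,::-1])
```

```text
1.6 [0.54736144 0.13554378 0.36258881] [-7.67547571e-02 -3.13995527e+00  2.58048323e-03] [ 0.11 -0.12  1.68 -0.    1.58 -1.41] [-0.31879614  0.08374149  0.61705646]
handle top [[0.54620598 0.12929721 0.219     ]]
handle scene [[0.56763865 0.14067971 0.209     ]]
tri [[0.54735655 0.13264746 0.19453054 0.0005875 ]]
[[-9.988e-01  4.890e-02 -7.000e-04]
 [ 4.890e-02  9.988e-01 -1.600e-03]
 [ 7.000e-04 -1.700e-03 -1.000e+00]]
[[333.67717297 169.59215552]]
```

View pics/s1.png

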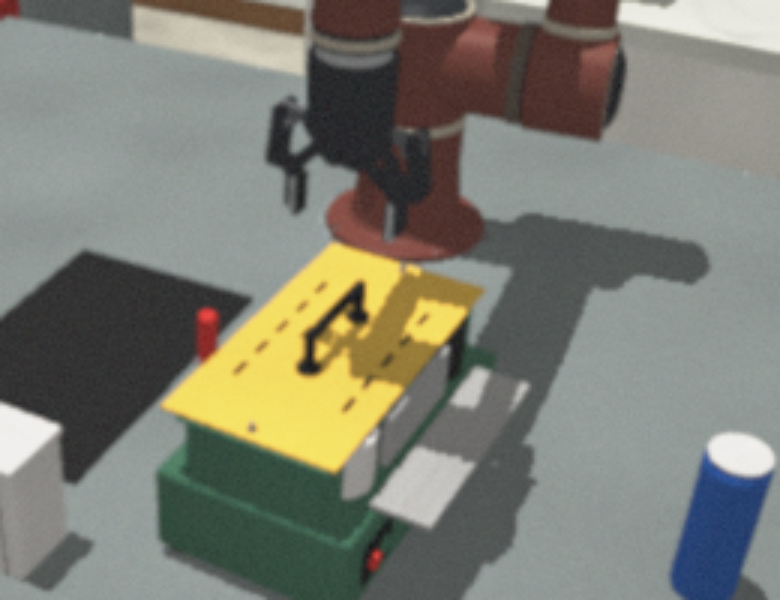

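The close view shows the gripper over the handle. The bar runs from about (324,200) to (340,187) in full-picture pixels, with its mid-point about 3 mm to the −y side of the tool. I'll correct that, go down and grip.

>>> {"op": "arm_command", "data": {"rows": "0 -3 -40 0 0 0; 0 -3 -75 0 0 0; 0 -3 -95 0 0 0; 0 -3 -95 0 0 0; 0 -3 -95 0 0 0"}}

```text
t: 2.28
tool_pos: [0.5481, 0.133, 0.2695]
tool_rot: [0.075, 3.138, -0.002]
contact_force: [0.8, -0.4, 0.4]
opening: 0.0852
```

>>> {"op": "arm_command", "data": {"rows": "0 0 0 0 0 0; 0 0 0 0 0 0; 0 0 0 0 0 0; 0 0 0 0 0 0; 0 0 0 0 0 0; 0 0 0 0 0 0; 0 0 0 0 0 0; 0 0 0 0 0 0", "jaw": 0, "squeeze": 60}}

```text
t: 3.28
tool_pos: [0.5481, 0.133, 0.2698]
tool_rot: [0.075, 3.138, -0.002]
contact_force: [-1.0, -0.2, 3.2]
opening: 0.0099
```

>>> {"op": "arm_command", "data": {"rows": "0 0 5 0 0 0; 0 0 10 0 0 0; 0 0 20 0 0 0; 0 0 30 0 0 0; 0 0 40 0 0 0; 0 0 50 0 0 0; 0 0 60 0 0 0; 0 0 70 0 0 0; 0 0 80 0 0 0; 0 0 80 0 0 0; 0 0 80 0 0 0", "squeeze": 80}}

```text
t: 4.65
tool_pos: [0.548, 0.133, 0.3494]
tool_rot: [0.075, 3.139, -0.002]
contact_force: [0.1, -0.1, -4.4]
opening: 0.0095
```

Run:
```python
from m import *
o=monitor.get_obs();print(o["t"],o["tool_pos"],o["contact_force"],o["wrist_torque"],o["opening"])
s=cam("scene")
i=cv2.resize(s["frame"][60:290,200:460],None,fx=2.5,fy=2.5);cv2.imwrite("pics/s2.png",i[...,::-1])
```

```text
4.65 [0.54799234 0.13303633 0.34938815] [ 0.12952319 -0.07011102 -4.41476579] [0.00120135 0.02525192 0.02314962] 0.009535748296673164
```

View pics/s2.png

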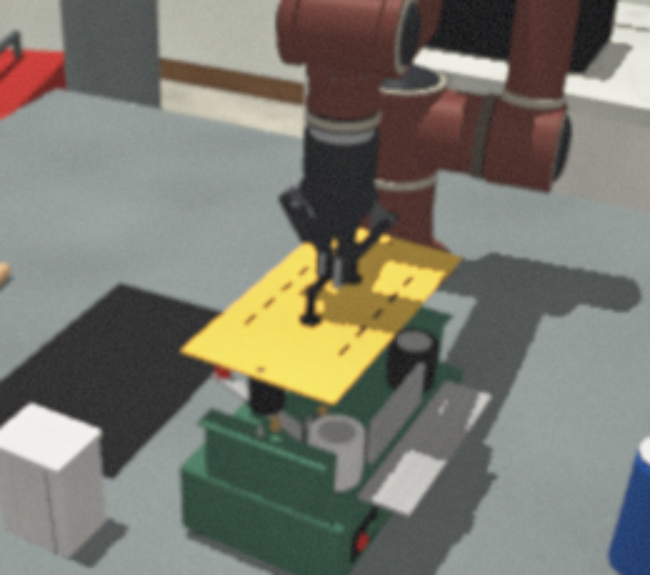

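The cover is held level and clear of the pins, weighing about 0.45 kg. Next I carry it over the mat.

>>> {"op": "arm_command", "data": {"rows": "-8 -30 5 0 0 0; -20 -80 5 0 0 1; -32 -135 5 0 0 1; -44 -190 5 0 0 2; -56 -240 5 0 0 2; -66 -290 5 0 0 3; -74 -325 5 0 0 3; -79 -343 5 0 0 3; -79 -349 0 0 0 3; -79 -349 0 0 0 3; -79 -349 0 0 0 3"}}

```text
t: 6.08
tool_pos: [0.4692, -0.2149, 0.3488]
tool_rot: [-0.009, 3.14, -0.001]
contact_force: [-0.1, 0.3, -4.8]
opening: 0.0092
```

>>> {"op": "arm_command", "data": {"rows": "0 0 -20 0 0 0; 0 0 -50 0 0 0; 0 0 -85 0 0 0; 0 0 -120 0 0 0; 0 0 -155 0 0 0; 0 0 -185 0 0 0; 0 0 -205 0 0 0; 0 0 -220 0 0 0; 0 0 -230 0 0 0; 0 0 -235 0 0 0; 0 0 -235 0 0 0; 0 0 -235 0 0 0"}}

```text
t: 7.58
tool_pos: [0.4697, -0.2153, 0.1147]
tool_rot: [-0.009, 3.139, -0.002]
contact_force: [-0.7, -0.3, -6.5]
opening: 0.0092
```

Run:
```python
from m import *
o=monitor.get_obs();print(o["t"],o["tool_pos"],o["contact_force"],o["wrist_torque"],o["opening"],o["q"])
s=cam("scene");t=cam("top")
i=cv2.resize(s["frame"][90:290,150:410],None,fx=2,fy=2);j=cv2.resize(t["frame"][130:350,160:420],None,fx=2,fy=2)[:400]
cv2.imwrite("pics/s3.png",np.vstack([i,j])[...,::-1][:800])
```

```text
7.575 [ 0.46973477 -0.21528906  0.11471529] [-0.65380453 -0.3442282  -6.48449024] [-0.02232069  0.00418007 -0.01205506] 0.009165364257908407 [-5.73937918e-01 -6.40625563e-03  2.01019770e+00  2.45923898e-04
  1.13475185e+00 -2.15058137e+00]
```

>>> {"op": "arm_command", "data": {"rows": "0 0 -4 0 0 0; 0 0 -8 0 0 0; 0 0 -10 0 0 0; 0 0 -12 0 0 0; 0 0 -13 0 0 0; 0 0 -14 0 0 0; 0 0 -14 0 0 0; 0 0 -14 0 0 0"}}

```text
t: 8.68
tool_pos: [0.4697, -0.2153, 0.1007]
tool_rot: [-0.009, 3.139, -0.002]
contact_force: [0.0, 0.4, -5.7]
opening: 0.0091
```

View pics/s3.png

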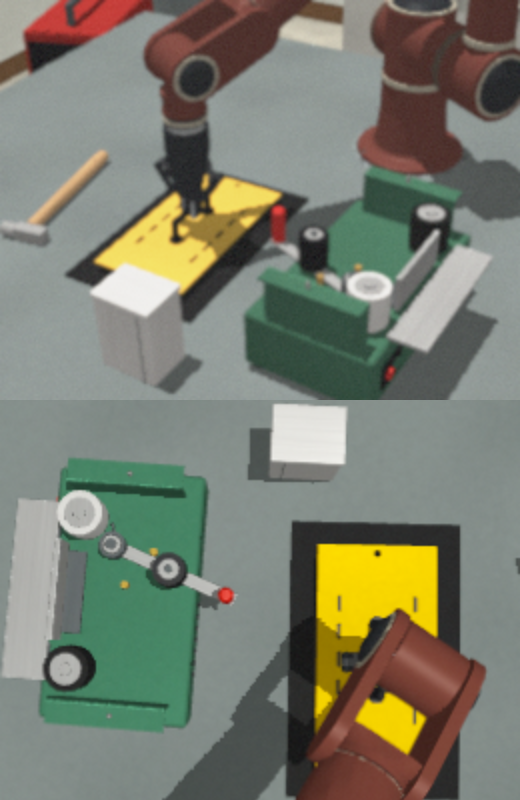

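The cover hovers over the mat, well inside it. In the top half of the composite the red grip is at (278,222), and in the lower half at (226,595). I'll lower the last millimetres.

>>> {"op": "arm_command", "data": {"rows": "0 0 -1 0 0 0; 0 0 -1.5 0 0 0; 0 0 -2 0 0 0; 0 0 -2 0 0 0"}}

```text
t: 9.18
tool_pos: [0.4699, -0.2155, 0.0998]
tool_rot: [-0.009, 3.139, -0.003]
contact_force: [-5.2, 2.7, 5.8]
opening: 0.0094
```

Touched down. Now I'll release.

>>> {"op": "arm_command", "data": {"rows": "0 0 0 0 0 0; 0 0 0 0 0 0; 0 0 0 0 0 0; 0 0 0 0 0 0; 0 0 0 0 0 0; 0 0 0 0 0 0; 0 0 0 0 0 0; 0 0 0 0 0 0", "jaw": 1}}

```text
t: 10.18
tool_pos: [0.4699, -0.2155, 0.0998]
tool_rot: [-0.009, 3.139, -0.003]
contact_force: [-0.1, -0.2, -0.2]
opening: 0.0855
```

>>> {"op": "arm_command", "data": {"rows": "0 0 10 0 0 0; 0 0 40 0 0 0; 0 0 80 0 0 0; 0 0 130 0 0 0; 0 0 180 0 0 0; 0 0 200 0 0 0; 0 0 200 0 0 0; 0 0 200 0 0 0"}}

```text
t: 11.18
tool_pos: [0.4691, -0.215, 0.2972]
tool_rot: [0.009, -3.141, -0.001]
contact_force: [0.2, 0.2, -0.4]
opening: 0.0853
```

Run:
```python
from m import *
import pickle
o=monitor.get_obs();print(o["t"],o["tool_pos"],o["tool_rot"],o["contact_force"],o["q"])
for n in("scene","top"):
    d=cam(n);save(d,n+"4.png");pickle.dump(d,open(n+"4.pkl","wb"))
    h=cv2.cvtColor(d["frame"],cv2.COLOR_RGB2HSV);H,S,V=[h[...,i].astype(int) for i in range(3)]
    red=((H<6)|(H>174))&(S>160)&(V>90)
    u,v=(289,200) if n=="scene" else (273,228)
    mm=np.zeros_like(red);mm[v-18:v+18,u-15:u+15]=red[v-18:v+18,u-15:u+15]
    c=big(mm);print("grip",cv2.boundingRect(c))
    x,y,w,hh=cv2.boundingRect(c)
    if n=="scene":
        print([plane(d,[[x+w/2,y+2]],.17),plane(d,[[x+w/2,y+hh/2]],.141)])
    else: print(plane(d,[[x+w/2-.5,y+hh/2-.5]],.165))
s=cv2.resize(pickle.load(open("scene4.pkl","rb"))["frame"][110:290,160:400],None,fx=2.2,fy=2.2)
t=cv2.resize(pickle.load(open("top4.pkl","rb"))["frame"][140:320,160:400],None,fx=2.2,fy=2.2)
cv2.imwrite("pics/c4.png",np.vstack([s,t])[...,::-1][:800])
```

```text
11.175 [ 0.46914417 -0.21500879  0.2972329 ] [ 9.22834953e-03 -3.14073191e+00 -7.67985353e-04] [ 0.1727545   0.21348712 -0.40690365] [-5.73993491e-01 -2.07064687e-01  1.86957988e+00 -5.23778607e-05
  1.48005419e+00 -2.15066159e+00]
grip (286, 193, 7, 17)
[array([[0.55197836, 0.00346545, 0.17      ]]), array([[ 0.54425695, -0.00085075,  0.141     ]])]
grip (269, 224, 8, 8)
[[ 5.49596736e-01 -3.06249406e-04  1.65000000e-01]]
```

View pics/c4.png

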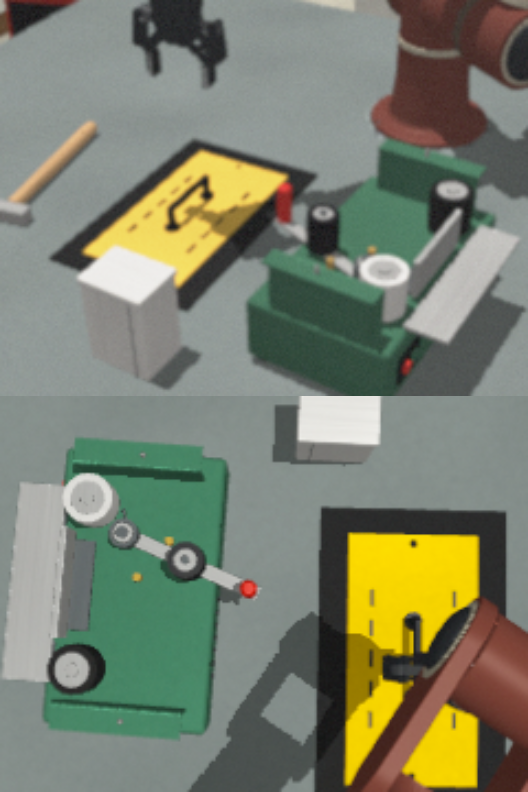

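The cover lies flat, handle up, on the mat and released. The grip is at about (0.550, 0.000). I'll go above it with the jaws along the lever's direction of swing.

>>> {"op": "arm_command", "data": {"rows": "0 0 20 0 0 5; 15 40 20 0 0 15; 30 80 20 0 0 25; 45 120 20 0 0 35; 60 160 20 0 0 45; 70 190 20 0 0 55; 81 215 20 0 0 64; 81 215 20 0 0 67; 81 215 20 0 0 67; 81 215 20 0 0 67; 81 215 20 0 0 67"}}

```text
t: 12.65
tool_pos: [0.5499, -0.0003, 0.3166]
tool_rot: [1.739, -2.614, -0.001]
contact_force: [0.7, 0.6, 1.1]
opening: 0.0849
```

Run:
```python
from m import *
o=monitor.get_obs();R=cv2.Rodrigues(o["tool_rot"])[0];print(o["t"],o["tool_pos"],R.round(3),o["contact_force"],o["q"])
s=cam("scene");t=cam("top")
print(proj(s,[o["tool_pos"]+R@[0,0,.073],[.55,0,.17],[.55,0,.114]]))
for d in(s,):
    h=cv2.cvtColor(d["frame"],cv2.COLOR_RGB2HSV);H,S,V=[h[...,i].astype(int) for i in range(3)]
    red=((H<6)|(H>174))&(S>160)&(V>90);red[:180]=0;red[225:]=0;red[:,:270]=0;red[:,305:]=0
    ys,xs=np.nonzero(red);print(xs.min(),xs.max(),ys.min(),ys.max())
i=cv2.resize(s["frame"][110:260,200:400],None,fx=3,fy=3)
cv2.imwrite("pics/s5.png",i[...,::-1])
```

```text
12.65 [ 5.49933300e-01 -2.89828686e-04  3.16554861e-01] [[-0.386 -0.922 -0.002]
 [-0.922  0.386 -0.001]
 [ 0.002  0.001 -1.   ]] [0.68454828 0.5978818  1.11912916] [-1.35430303e-01 -1.33168209e-01  1.77238033e+00 -1.14804048e-03
  1.50421127e+00 -2.88035563e+00]
[[288.62487892 172.64046976]
 [288.78927019 194.36605576]
 [288.85071925 209.94341654]]
286 292 193 209
```

View pics/s5.png

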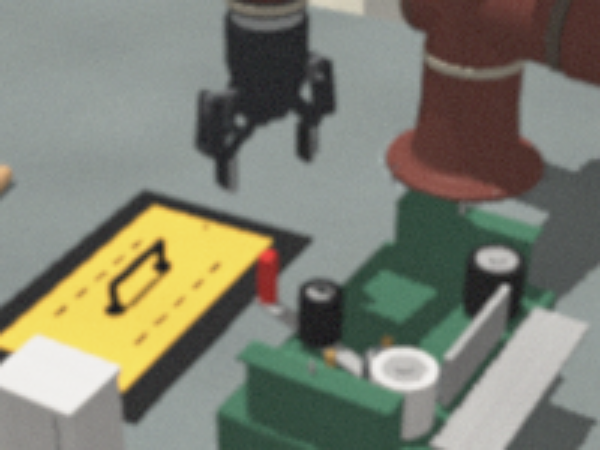

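The jaws stand centred above the grip (red at columns 286–292, predicted 288.7). I'll go down and close.

>>> {"op": "arm_command", "data": {"rows": "0 0 -40 0 0 0; 0 0 -75 0 0 0; 0 0 -100 0 0 0; 0 0 -112 0 0 0; 0 0 -117 0 0 0; 0 0 -117 0 0 0"}}

```text
t: 13.5
tool_pos: [0.5505, -0.0004, 0.2006]
tool_rot: [1.74, -2.615, 0.001]
contact_force: [-0.6, -0.0, -0.6]
opening: 0.0854
```

>>> {"op": "arm_command", "data": {"rows": "0 0 0 0 0 0; 0 0 0 0 0 0; 0 0 0 0 0 0; 0 0 0 0 0 0; 0 0 0 0 0 0; 0 0 0 0 0 0; 0 0 0 0 0 0; 0 0 0 0 0 0", "jaw": 0, "squeeze": 70}}

```text
t: 14.5
tool_pos: [0.5507, -0.0004, 0.2011]
tool_rot: [1.74, -2.615, 0.002]
contact_force: [0.3, -0.5, 3.4]
opening: 0.0184
```

```bash
cat > arc.py <<'E'
from h import *
import sys
o=monitor.get_obs();R=cv2.Rodrigues(o["tool_rot"])[0];p=o["tool_pos"];print(o["t"],p,o["contact_force"].round(1),o["wrist_torque"].round(2),o["opening"],o["q"].round(2))
c=np.array([.614,.153]);r=p[:2]-c;print(np.hypot(*r),np.degrees(np.arctan2(r[1],r[0])))
for a in map(float,sys.argv[1:]):
    t=-np.radians(a);M=np.array([[np.cos(t),-np.sin(t)],[np.sin(t),np.cos(t)]]);print(a,((M@r-r)*1e3).round(1))
E
python3 arc.py 4 8 12 16 20 24 28 32 34.4 36 37
```

```text
14.5 [ 5.50736486e-01 -4.36920246e-04  2.01081844e-01] [ 0.3 -0.5  3.4] [-0.09 -0.09 -0.04] 0.01844266849878219 [-0.14 -0.04  1.88 -0.    1.3  -2.88]
0.1659673482099295 -112.40682361439745
4.0 [-10.5   4.8]
8.0 [-20.7  10.3]
12.0 [-30.5  16.5]
16.0 [-39.8  23.4]
20.0 [-48.7  30.9]
24.0 [-56.9  39. ]
28.0 [-64.6  47.7]
32.0 [-71.7  56.8]
34.4 [-75.6  62.6]
36.0 [-78.1  66.5]
37.0 [-79.6  69. ]
```

Gripped (18 mm opening on the 20 mm grip). I'll wind along the arc, first part.

>>> {"op": "arm_command", "data": {"rows": "-5 2 0 0 0 -2; -11 5 0 0 0 -4; -16 7.5 0 0 0 -6; -21 10 0 0 0 -8; -26 13 0 0 0 -10; -31 16.5 0 0 0 -12; -35 20 0 0 0 -14; -40 23 0 0 0 -16; -44 27 0 0 0 -18; -49 31 0 0 0 -20; -49 31 0 0 0 -20"}}

```text
t: 15.88
tool_pos: [0.5027, 0.0301, 0.2011]
tool_rot: [-1.258, 2.875, -0.007]
contact_force: [8.4, -4.3, -3.2]
opening: 0.0189
```

```bash
python3 arc.py 4 8 10 12 14 15 16 17
```

```text
15.875 [0.50270408 0.03011614 0.20111942] [ 8.4 -4.3 -3.2] [-0.34 -0.99  0.22] 0.018854076157120904 [-0.09 -0.16  1.99 -0.    1.3  -2.48]
0.16579271411889357 -132.16713804835763
4.0 [-8.3  8.1]
8.0 [-16.   16.7]
10.0 [-19.6  21.2]
12.0 [-23.1  25.8]
14.0 [-26.4  30.6]
15.0 [-28.  33.]
16.0 [-29.6  35.4]
17.0 [-31.1  37.9]
```

>>> {"op": "arm_command", "data": {"rows": "-4 4 0 0 0 -2; -8.5 8 0 0 0 -4; -12.5 12.5 0 0 0 -6; -16 16.5 0 0 0 -8; -19.5 21 0 0 0 -10; -23 26 0 0 0 -12; -25 28 0 0 0 -13; -26.5 30.5 0 0 0 -14; -27 31.5 0 0 0 -14.5; -27 31.5 0 0 0 -14.5"}}

```text
t: 17.12
tool_pos: [0.4765, 0.0606, 0.2011]
tool_rot: [-0.884, 3.01, -0.014]
contact_force: [8.2, -7.0, -1.9]
opening: 0.0184
```

```bash
python3 arc.py 1 2 3
```

```text
17.125 [0.47654167 0.060571   0.20112149] [ 8.2 -7.  -1.9] [-0.46 -0.58  0.42] 0.01839670680127368 [-0.03 -0.22  2.04 -0.01  1.31 -2.17]
0.16564393145426212 -146.08253188690503
1.0 [-1.6  2.4]
2.0 [-3.1  4.9]
3.0 [-4.6  7.3]
```

>>> {"op": "arm_command", "data": {"rows": "-1 1.5 0 0 0 -0.5; -2 3 0 0 0 -1; -2.5 4 0 0 0 -1.5; -2.5 4 0 0 0 -1.5; -2.5 4 0 0 0 -1.5"}}

```text
t: 17.75
tool_pos: [0.4749, 0.0631, 0.2011]
tool_rot: [-0.845, 3.019, -0.021]
contact_force: [7.3, -9.0, -1.3]
opening: 0.0184
```

```bash
python3 arc.py 1 2 3
```

```text
17.75 [0.47486831 0.06312128 0.20113706] [ 7.3 -9.  -1.3] [-0.57 -0.36  0.67] 0.018438103229267994 [-0.02 -0.22  2.05 -0.01  1.31 -2.13]
0.16563759224396735 -147.13764320626385
1.0 [-1.5  2.4]
2.0 [-3.1  4.9]
3.0 [-4.5  7.4]
```

>>> {"op": "arm_command", "data": {"rows": "-1.5 2.5 0 0 0 -0.5; -3 5 0 0 0 -0.5; -4 6 0 0 0 -0.5; -4 6 0 0 0 -0.5; -4 6 0 0 0 -0.5"}}

```text
t: 18.38
tool_pos: [0.474, 0.0644, 0.2012]
tool_rot: [-0.83, 3.017, -0.043]
contact_force: [22.2, -25.5, -10.5]
opening: 0.0184
```

```bash
python3 arc.py 1 2 3;python3 - <<'E'
from h import *
s=cam("scene");t=cam("top")
i=cv2.resize(s["frame"][110:290,160:400],None,fx=2.2,fy=2.2);j=cv2.resize(t["frame"][140:320,160:400],None,fx=2.2,fy=2.2)
cv2.imwrite("pics/c6.png",np.vstack([i,j])[...,::-1][:800])
E
```

```text
18.375 [0.47396838 0.06438684 0.20122083] [ 22.2 -25.5 -10.5] [-2.24 -1.68  0.75] 0.018396926019640037 [-0.01 -0.23  2.05 -0.02  1.3  -2.11]
0.16571405099034722 -147.67403624150475
1.0 [-1.5  2.5]
2.0 [-3.   4.9]
3.0 [-4.4  7.5]
```

View pics/c6.png

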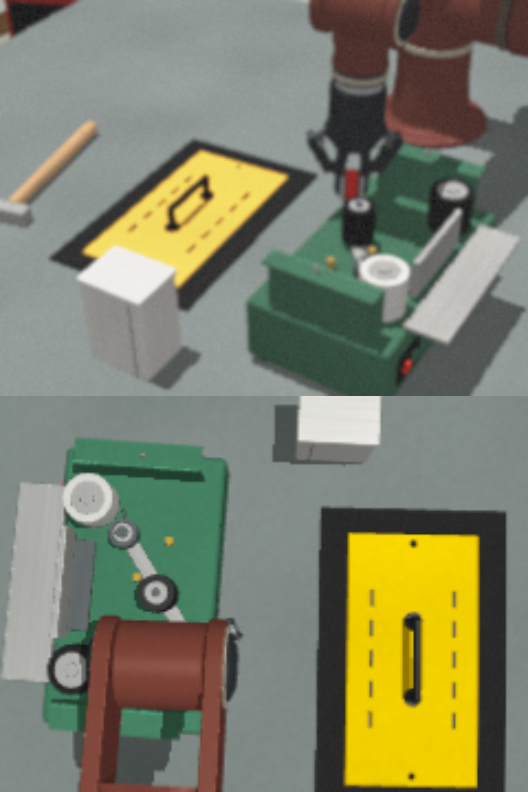

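The lever has swung 35° and stopped hard, with the force rising to about 34 N. The cover is untouched on the mat. I'll ease the push a little and hold.

>>> {"op": "arm_command", "data": {"rows": "-1.5 2.5 0 0 0 0; -1.5 2.5 0 0 0 0; -1.5 2.5 0 0 0 0; -1.5 2.5 0 0 0 0; -1.5 2.5 0 0 0 0; -1.5 2.5 0 0 0 0; -1.5 2.5 0 0 0 0; -1.5 2.5 0 0 0 0"}}

```text
t: 19.48
tool_pos: [0.4743, 0.0644, 0.201]
tool_rot: [-0.825, 3.013, -0.053]
contact_force: [14.8, -15.1, -5.9]
opening: 0.0184
```

```bash
python3 arc.py
python3 - <<'E'
from m import *
d=cam("top");e=cam("top")
h=cv2.cvtColor(d["frame"],cv2.COLOR_RGB2HSV);H,S,V=[h[...,i].astype(int) for i in range(3)]
q=quad(big(cv2.morphologyEx(((H>20)&(H<35)&(S>150)&(V>120)).astype(np.uint8),cv2.MORPH_CLOSE,np.ones((5,5)))))
w=plane(d,q,.007);print(w.round(3),w.mean(0))
# bystanders changed?
a=D["top"]["frame"].astype(int);b=d["frame"].astype(int)
for n,(x0,y0,x1,y1) in dict(box=(285,125,340,175),can=(60,220,118,255),hammer=(410,195,465,315)).items():print(n,abs(a-b)[y0:y1,x0:x1].mean())
E
python3 arc.py
```

```text
19.475 [0.47427709 0.06436189 0.20103164] [ 14.8 -15.1  -5.9] [-0.45 -1.07  0.03] 0.01844701324506558 [-0.01 -0.23  2.06 -0.03  1.29 -2.11]
0.1654666294713011 -147.60957448818112
[[ 0.632 -0.129  0.007]
 [ 0.637 -0.303  0.007]
 [ 0.306 -0.302  0.007]
 [ 0.304 -0.131  0.007]] [ 0.46965136 -0.21633371  0.007     ]
box 2.3865454545454545
can 2.30623973727422
hammer 2.2897979797979797
19.575 [0.47427115 0.06435563 0.20103281] [ 15.1 -15.8  -6.1] [-0.52 -1.09  0.08] 0.01850366647865281 [-0.01 -0.23  2.06 -0.03  1.29 -2.11]
0.1654750008293573 -147.60884295594795
```

The push is steady at 22 N, against about 13 N of spring. The cover is centred on the mat and the bystanders haven't moved. Handing in.

```bash
python3 -c "
from h import *
print(workorder.finish_job());o=monitor.get_obs();print(o['t'],o['tool_pos'],o['contact_force'])"
```

```text
the job is handed in; nothing more can be done
None
the job is handed in; nothing more can be done
```

The cover is off and lying on the mat, and the arm is holding the tension lever at its stop, so you can fit the belt. I handed the job in at about 19.6 s of the 64 s allowed; it gave no verdict.

- **Cover:** I lifted it straight up off its pins, set it down flat and handle up, and let go. My last look put its centre within about 1 mm of the mat's centre, and nothing was touching it.
- **Lever:** I gripped the red handle and wound it clockwise by about 35° (0.61 rad, against 0.60 for the stop) until the force jumped to about 34 N. I then eased off and held at about 22 N. The spring needs about 13 N, so the lever is against its stop.
- **Other things:** The hammer, box and can look the same in the top camera picture as at the start.
- **Disagreements:** The gripper opening read 1.5 to 3 mm below the true size of both handles, probably because the pads give. The lever angle is worked out from the tool's path, because the arm hid the red grip from the top camera. No check failed.

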